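Secure a roller in its clamping cradle

TASK

Secure the steel roller in its cradle. Take the cardboard carton off the cradle and stand it upright on the bench; turn the clamp knob to free the sliding stop before you move the stop, push the stop along until the roller sits snugly between the stop's nose and the fixed end plate, then turn the knob fully tight again. Leave the other parts on the bench where they stand.

Things in the scene. Friction and masses are not known exactly. Their poses are not given: they have to be found in the camera images.
- fixture: Fixed cradle: blue base 440 x 120 x 20 mm, a steel V cradle on its centre line and a flat dark rail each side (24 to 46 mm off it, tops 46 mm above the bench). Origin on the bench on the centre line; +x along the rails to the fixed blue end plate (90 mm high, 104 wide, inner face at x = +220 mm), z up. Base: x -205 to +235, y -60 to +60 mm.
- carriage (a joint): Slide of the sliding stop along fixture +x, 0 to 0.19 m. The stop: aluminium block 104 mm wide, underside 48, top 85 mm above the bench; its flat rear face is 58 mm behind the knob axis, at fixture x = -200 mm + value. About 5 N of friction when the knob is free, holds about 35 N when tight; the roller adds about 5 N when pushed.
- nose (a point): Tip of the stop's round nose (24 mm diameter, 10 mm long) that bears on the roller's end; on the centre line, 50 mm above the bench, 52 mm ahead (fixture +x) of the knob axis. With the roller home and the nose on it, the nose is at fixture x = +70 mm and joint carriage reads 0.16.
- knob (a joint): Clamp knob angle, 0 to 1.57 rad, growing clockwise seen from above. 0: bar along the rails, free; 1.57: bar across the rails, tight. The clamp lets go entirely below 0.5 and grips fully above 1.3. It stays where it is left; turning takes up to 0.4 N m.
- knob_mid (a point): Middle of the knob's black grip bar, on the knob's upright axis on top of the stop, 106 mm above the bench. The bar is 104 mm long, 16 mm thick, 26 mm tall (93 to 119 mm above the bench), its x axis along the bar, on a round hub 36 mm across. It can be gripped across, or its ends pushed round.
- roller: Loose steel roller, 150 mm long over all, 0.7 kg: body 40 mm diameter and 110 mm long, with a 24 mm journal 20 mm long at each end. Origin at its centre, its x axis along its length; it lies in the V cradle with its axis 50 mm above the bench and can slide along it. Home against the end plate its centre is at fixture x = +145 mm.
- carton: Loose cardboard carton 44 x 64 x 75 mm (x, y, z), 0.25 kg, origin at the centre of its underside, standing on the two rails (underside 46 mm above the bench) between the stop's nose and the roller, its 64 mm side across the rails.
- cartridge: Bystander: upright grey cartridge, 52 mm diameter, 180 mm tall, on the bench; origin at the centre of its underside.
- bushing: Bystander: steel flanged bushing standing on the bench, flange 96 mm diameter, 75 mm tall; origin at the centre of its underside.
- tray: Bystander: open green tray of bolts on the bench, 100 x 85 x 42 mm; origin at the centre of its underside.
Things that resemble listed ones, but are neither listed nor needed, are in the scene too. What is meant by the carton is not orange or yellow, and is the larger of those in its own colour.

How it is judged:
By the outcome, as a careful person would: the job done as asked, in the order asked, and still so for the second after the job is handed in, with the robot touching nothing.
It also fails if it takes over 72 s, if anything falls off the work surface, if the arm or the gripper's body presses on something with over 40 N, if the wrist force passes 120 N, or if a joint passes its speed limit or range.

ROBOT

A 6-joint arm with a two-finger parallel gripper is mounted at the origin on the work surface. World frame = base frame: x ahead of the robot, y to its left, z up, the work surface at z = 0. Lengths are in mm, angles in degrees, forces in N, time in s.
With the tool pointing down it reaches from about 300 to 750 mm from the base axis. Payload 8.5 kg.
Tool frame: the origin (TCP) lies midway between the tips of the shut fingers; the grasp point (between the pads) lies 19 mm behind it; z points along the fingers, y is the line along which they close (so a half turn about z gives the same grasp; the last joint's range is limited). The gripper opens to 85 mm and grips with 20 to 120 N. Pads are 22 mm wide; open, the fingers measure 114 mm over their backs; the gripper's body (76 mm by 85 mm) begins 54 mm behind the grasp point. The pads swing forward as they close: fully open they stand 13 mm farther back than shut.
Start: joints at [-85.961, 21.807, 74.336, -0, 83.858, -12.336], TCP at [155.053, -527.673, 231.322] pointing down, gripper open.
Joint ranges: [-178.18, 178.18], [-50.72, 133.34], [12.68, 142.11], [-81.47, 261.47], [9.98, 163.14], [-165.26, 165.26]. Speed limits (degrees/s): [136.94, 136.94, 180, 180, 180, 180].

INTERFACE

Orientations are given as a 3x3 rotation matrix whose columns are the frame's x, y, z axes.
In Python, from bench import bot gives the robot as it stands.
- The arm moves only by the shell command python3 -m pendant 'ROWS' [OPENING] [FORCE]. ROWS is JSON, a list of rows, each a list of 6 numbers: the shift along the tool's x, y, z in mm, then the turn, a rotation vector about the tool's x, y, z in degrees. A call has 1 to 10 rows; each row shifts and turns the commanded pose from where the row before left it, along the tool's axes as they then stand; what a row does not reach is not made up. A row lasts 1/8 s, in which the tool goes at most 62.5 mm and 10.7 degrees, less where a joint would pass 70% of its speed; a pose out of reach is approached as far as the arm can. A call with a gripper value outside its range is refused whole. OPENING is the finger opening in mm, from 0 to 85.4, set as the call begins (- or left out, the last holds). The fingers move at their own pace and stop on an object; FORCE is the grip in N (left out, the last holds). Time passes only in rows, so rows that do not move let the fingers close. It gives the time, the measured TCP pose, the force, the opening and the grip force at its end, in the units of the state.
- bot.get_state(): the state, without advancing time (a new reading comes with each control period).
- bot.snapshot(name): name is "scene" or "top"; returns (picture, depth): 420x560x3 uint8, red, green, blue; 420x560 float32, mm along the optical axis (not along the pixel's ray), 0 where there is no reading.
- bot.calibration(name): a dict with "camera_matrix" (3x3 intrinsics, pixels), "origin" and "rotation" of the camera in the world. Camera axes: x right, y down, z forward; pixel columns grow to the right and rows downward; lengths in mm; the calibration is good to about 2 mm. A picture is of the moment at which its call begins. calibration takes no time and is no camera call.
- bot.job_done(): hands the job in; it is judged then, once.
The state is a dict: "clock": time; "joint_pos": joint angles; "joint_vel": joint speeds; "joint_torque": joint torques, N m; "position": TCP position; "orientation": TCP orientation; "force": force on the tool from outside, world axes, zero at the start; "torque": the same for the moment, N m; "opening": opening from 0.0 (shut) to 1.0 (fully open); "grasp_force": force on a finger pad.
Only numpy, scipy, OpenCV 4.12 (cv2) and the standard library are available. Lean on these libraries where they do the work, as an engineer would, in place of code of your own. Each camera call takes 0.05 s, during which the arm holds its last target. There are 200 camera calls.

## Working session

There is one attempt and no reset: what is moved stays moved. The work goes in short steps, Python scripts to look and compute and a shell command to move; the robot and the scene stay as the last step left them, time stands still between calls to the robot, and variables do not carry over. Pictures are saved under pics/ and viewed, at most 10 in all, crops included, and the job is handed in when it is done.

```bash
mkdir -p pics; ls; cat > h.py <<'E'
import numpy as np, cv2
from bench import bot
def snap(n,f):
    p,d=bot.snapshot(n); cv2.imwrite(f'pics/{f}.png',p[:,:,::-1]); np.save(f'pics/{f}.npy',d); return p,d
def pt(n,f,u,v,z=None):
    c=bot.calibration(n); K=np.array(c['camera_matrix']);R=np.array(c['rotation']);o=np.array(c['origin'])
    r=R@np.linalg.inv(K)@np.array([u,v,1.])
    if z is not None: return o+r*(z-o[2])/r[2]
    return o+r*np.load(f'pics/{f}.npy')[v,u]
def proj(n,P):
    c=bot.calibration(n); K=np.array(c['camera_matrix']);R=np.array(c['rotation']);o=np.array(c['origin'])
    q=K@(R.T@(np.array(P)-o)); return q[:2]/q[2]
E
python3 - <<'E'
from h import *
snap('top','t1');snap('scene','s1')
print(bot.calibration('top'));print(bot.get_state())
E
```

```text
pics
{'camera_matrix': array([[476.34943341,   0.        , 288.12843792],
       [  0.        , 476.34943341, 212.56294544],
       [  0.        ,   0.        ,   1.        ]]), 'origin': array([441.57084481,   4.10288267, 819.86813947]), 'rotation': array([[-0.01255736, -0.98651298,  0.16320067],
       [-0.9999115 ,  0.01167154, -0.0063855 ],
       [ 0.00439457, -0.16326641, -0.98657223]])}
{'clock': 0.1, 'joint_pos': array([-8.59605380e+01,  2.18374778e+01,  7.43816161e+01, -2.14789054e-03,
        8.38587672e+01, -1.23370578e+01]), 'joint_vel': array([-0.01559707, -0.11534214, -0.04675312, -0.05650094,  0.0431052 ,
        0.03534872]), 'joint_torque': array([ 2.98087805e-03, -4.49222338e+01, -2.31656295e+01, -1.91493746e-04,
        3.62409941e-03, -2.56881066e-05]), 'position': array([ 155.0277817 , -527.40484344,  230.7631694 ]), 'orientation': array([[ 9.59428478e-01,  2.81952083e-01, -1.32908058e-04],
       [ 2.81952000e-01, -9.59427558e-01,  1.35293145e-03],
       [ 2.53946188e-04, -1.33551466e-03, -9.99999076e-01]]), 'force': array([ 0.73729854,  0.03343138, -0.21092519]), 'torque': array([ 0.02773794, -0.03612113, -0.01020405]), 'grasp_force': 0.0, 'opening': 1.00300050683734}
```

View pics/t1.png

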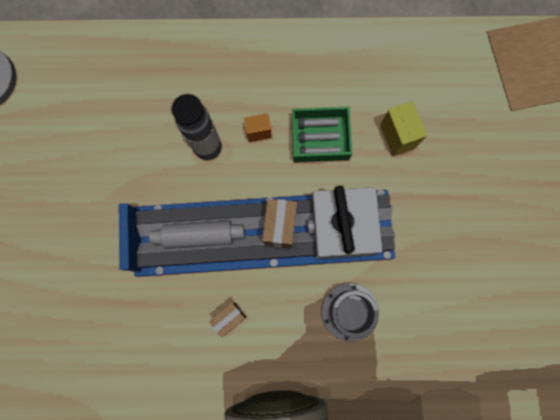

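View pics/s1.png

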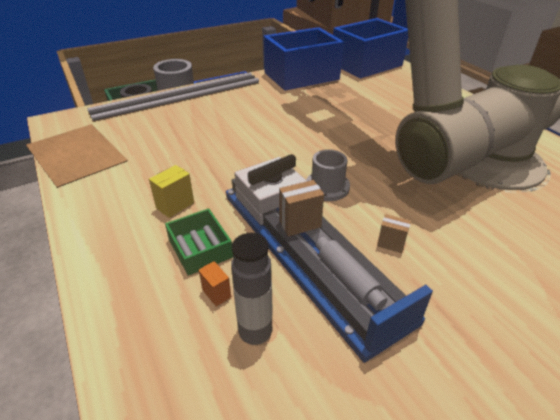

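Carton candidates in the top view are brown on the cradle (280,222), small brown on the bench (228,317), orange (258,127) and yellow (403,128). I choose (280,222): brown and the larger of its colour. The fixture's +x runs to image left, with the end plate at (130,237), the knob bar from (341,188) to (347,250) and the roller at (197,236).

```bash
python3 - <<'E'
from h import *
p=cv2.imread('pics/t1.png')
cv2.imwrite('pics/c1.png',cv2.resize(p[170:290,110:410],(800,320),interpolation=cv2.INTER_CUBIC))
for l,u,v,z in [('barA',341,189,119),('barB',347,249,119),('cart',280,222,None),('stop',328,200,None),('stop2',372,245,None),('roller',197,236,None),('bushing',350,312,None),('bushrim',350,285,None),('tray',321,134,None),('smallb',228,317,None),('boltA',158,208,20),('boltB',381,192,20),('boltC',159,270,20),('boltD',387,255,20),('plateA',125,206,90),('plateB',125,269,90)]:
    print(l,pt('top','t1',u,v,z).round(0))
# carton top points
d=np.load('pics/t1.npy')
P=np.array([[pt('top','t1',u,v) for u in range(255,305)] for v in range(190,255)]).reshape(-1,3)
m=P[(abs(P[:,2]-121)<5)]; print(len(m),cv2.minAreaRect(m[:,:2].astype(np.float32)))
P=np.array([[pt('top','t1',u,v) for u in range(310,390)] for v in range(180,262)]).reshape(-1,3)
m=P[(abs(P[:,2]-119)<5)]; print(len(m),cv2.minAreaRect(m[:,:2].astype(np.float32)))
m=P[(abs(P[:,2]-85)<4)]; print(len(m),cv2.minAreaRect(m[:,:2].astype(np.float32)))
P=np.array([[pt('top','t1',u,v) for u in range(110,145)] for v in range(195,280)]).reshape(-1,3)
m=P[(abs(P[:,2]-90)<4)]; print(len(m),cv2.minAreaRect(m[:,:2].astype(np.float32)))
E
```

```text
barA [592. -80. 119.]
barB [502. -86. 119.]
cart [543.  12. 120.]
stop [582. -64.  85.]
stop2 [ 511. -130.   81.]
roller [530. 144.  69.]
bushing [ 406. -102.   11.]
bushrim [ 451. -104.    9.]
tray [714. -61.  16.]
smallb [403.  96.  52.]
boltA [584. 220.  20.]
boltB [ 608. -161.   20.]
boltC [479. 215.  20.]
boltD [ 500. -166.   20.]
plateA [576. 253.  90.]
plateB [478. 249.  90.]Traceback (most recent call last):
  File "<stdin>", line 8, in <module>
  File "h.py", line 6, in pt
    c=bot.calibration(n); K=np.array(c['camera_matrix']);R=np.array(c['rotation']);o=np.array(c['origin'])
ValueError: time passes only in moves, steps and waits
```

View pics/c1.png

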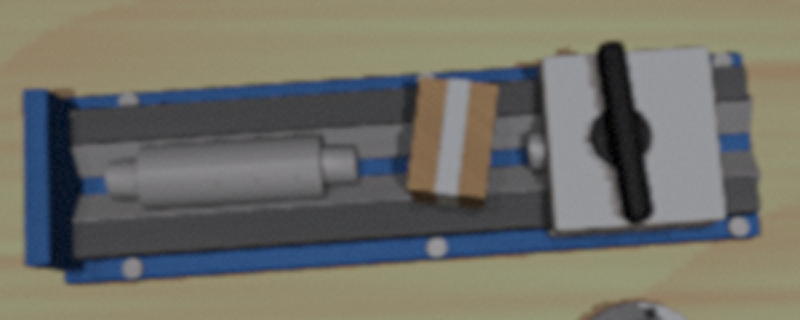

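The crop shows the chosen carton, brown with white tape, at (280,222) and slightly yawed. The knob bar lies across the rails, so it is tight.

```bash
cat > h.py <<'E'
import numpy as np, cv2
from bench import bot
C={n:{k:np.array(v) for k,v in bot.calibration(n).items()} for n in('top','scene')}
def snap(n,f):
    p,d=bot.snapshot(n); cv2.imwrite(f'pics/{f}.png',p[:,:,::-1]); np.save(f'pics/{f}.npy',d); return p,d
def pt(n,f,u,v,z=None):
    c=C[n]; r=c['rotation']@np.linalg.inv(c['camera_matrix'])@np.array([u,v,1.]); o=c['origin']
    if z is not None: return o+r*(z-o[2])/r[2]
    return o+r*np.load(f'pics/{f}.npy')[v,u]
def cloud(n,f):
    c=C[n]; d=np.load(f'pics/{f}.npy'); v,u=np.mgrid[:420,:560]
    r=np.stack([u,v,np.ones_like(u)],-1)@(c['rotation']@np.linalg.inv(c['camera_matrix'])).T
    return c['origin']+r*d[...,None]
def rect(P,u0,u1,v0,v1,z,t=4):
    m=P[v0:v1,u0:u1].reshape(-1,3); m=m[abs(m[:,2]-z)<t]
    return len(m),cv2.minAreaRect(m[:,:2].astype(np.float32)),np.median(m[:,2])
E
python3 - <<'E'
from h import *
P=cloud('top','t1')
for n,a in dict(carton=(255,305,190,255,121),bar=(325,365,180,262,119),stop=(310,390,180,262,83),plate=(110,145,195,280,90),small=(205,250,290,340,50),yellow=(375,430,95,160,70,25),bush=(310,390,280,345,75),tray=(285,355,100,165,42)).items(): print(n,rect(P,*a))
E
```

```text
carton (1239, ((545.2390747070312, 12.191190719604492), (43.81757736206055, 64.629150390625), 82.79083251953125), np.float64(119.73225074259176))
bar (592, ((548.3292236328125, -84.78973388671875), (102.20171356201172, 15.315876960754395), 8.410618782043457), np.float64(117.21374397868448))
stop (3214, ((549.3151245117188, -93.18514251708984), (104.08787536621094, 100.26187896728516), 3.1497106552124023), np.float64(83.51202935146006))
plate (651, ((529.6358032226562, 253.6227264404297), (103.10480499267578, 15.61548900604248), 2.9618313312530518), np.float64(88.41368844159888))
small (414, ((398.68017578125, 98.33120727539062), (32.075157165527344, 47.30620574951172), 38.57426834106445), np.float64(52.83347561448829))
yellow (1292, ((713.6203002929688, -198.54612731933594), (65.42051696777344, 46.04583740234375), 18.8835391998291), np.float64(73.21176396419338))
bush (581, ((406.8536071777344, -102.45191192626953), (70.5792236328125, 69.90457153320312), 44.06728744506836), np.float64(73.38254352338902))
tray (524, ((711.4230346679688, -60.233360290527344), (86.79154205322266, 100.35859680175781), 0.9551380276679993), np.float64(40.71056914523945))
```

```bash
python3 -m pendant '[[40,-31,0,0,0,0],[40,-31,0,0,0,0],[40,-31,0,0,0,0],[40,-31,0,0,0,0],[40,-31,0,0,0,0],[40,-31,0,0,0,0],[40,-31,0,0,0,0],[40,-31,0,0,0,0],[40,-31,0,0,0,0],[40,-31,0,0,0,0]]' 66 40
python3 -m pendant '[[42,-33,0,0,0,0],[42,-33,0,0,0,0],[42,-33,0,0,0,0],[0,0,0,0,0,8],[0,0,0,0,0,8],[0,0,0,0,0,7.6],[0,0,0,0,0,0],[0,0,0,0,0,0]]'
```

```text
clock: 1.35
position: [452.1, -115.9, 231.2]
orientation: [[0.959, 0.282, -0.0], [0.282, -0.959, 0.0], [-0.0, -0.0, -1.0]]
force: [-0.8, -0.2, 0.1]
opening: 0.776
grasp_force: 0.0
clock: 2.35
position: [544.3, 13.0, 231.2]
orientation: [[0.992, -0.123, -0.0], [-0.123, -0.992, 0.0], [-0.0, -0.0, -1.0]]
force: [-0.7, 0.1, -0.7]
opening: 0.775
grasp_force: 0.0
```

```bash
python3 -m pendant '[[1,0,30,0,0,0],[0,1,30,0,0,0],[0,0,30,0,0,0],[0,0,25,0,0,0],[0,0,20,0,0,0],[0,0,15,0,0,0],[0,0,9,0,0,0],[0,0,0,0,0,0]]'
python3 -m pendant '[[0,0,0,0,0,0],[0,0,0,0,0,0],[0,0,0,0,0,0],[0,0,0,0,0,0],[0,0,0,0,0,0]]' 30 30
python3 -m pendant '[[0,0,-10,0,0,0],[0,0,-25,0,0,0],[0,0,-30,0,0,0],[0,0,-30,0,0,0],[0,0,0,0,0,0]]'
```

```text
clock: 3.35
position: [545.2, 11.9, 72.1]
orientation: [[0.992, -0.125, -0.0], [-0.125, -0.992, 0.0], [-0.0, -0.0, -1.0]]
force: [0.3, -0.9, -0.1]
opening: 0.773
grasp_force: 0.0
clock: 3.98
position: [545.7, 11.9, 73.0]
orientation: [[0.992, -0.126, 0.002], [-0.126, -0.992, -0.0], [0.002, 0.0, -1.0]]
force: [-0.1, 1.8, 5.1]
opening: 0.513
grasp_force: 31.7
clock: 4.6
position: [546.0, 11.8, 169.2]
orientation: [[0.992, -0.126, 0.004], [-0.126, -0.992, -0.001], [0.004, 0.0, -1.0]]
force: [-0.3, 0.3, -1.9]
opening: 0.514
grasp_force: 31.1
```

```bash
python3 -m pendant '[[-15,3,0,0,0,0],[-25,6,0,0,0,0],[-30,6,0,0,0,0],[-30,6,0,0,0,0],[-25,6,0,0,0,0],[-13,3,0,0,0,0],[0,0,20,0,0,0],[0,0,30,0,0,0],[0,0,30,0,0,0],[0,0,25,0,0,0]]'
python3 -m pendant '[[0,0,15,0,0,0],[0,0,11,0,0,0],[0,0,6,0,0,0],[0,0,3,0,0,0],[0,0,0,0,0,0]]'
```

```text
clock: 5.85
position: [404.5, -0.5, 60.9]
orientation: [[0.992, -0.126, -0.001], [-0.126, -0.992, 0.0], [-0.001, -0.0, -1.0]]
force: [0.8, -0.1, -1.6]
opening: 0.512
grasp_force: 31.1
clock: 6.48
position: [404.8, -0.5, 27.5]
orientation: [[0.992, -0.126, 0.0], [-0.126, -0.992, -0.0], [0.0, 0.0, -1.0]]
force: [0.0, -0.6, -2.1]
opening: 0.509
grasp_force: 31.1
```

```bash
python3 -m pendant '[[0,0,0.7,0,0,0],[0,0,0,0,0,0]]'
python3 -m pendant '[[0,0,0,0,0,0],[0,0,0,0,0,0],[0,0,0,0,0,0],[0,0,0,0,0,0]]' 60
python3 -m pendant '[[0,0,-10,0,0,0],[0,0,-30,0,0,0],[0,0,-40,0,0,0],[0,0,-50,0,0,0],[0,0,-40,0,0,0],[0,0,0,0,0,0]]' 44
python3 - <<'E'
from h import *
p,d=snap('top','t2'); P=cloud('top','t2')
print(rect(P,325,365,180,262,118))
E
```

```text
clock: 6.72
position: [404.8, -0.6, 27.0]
orientation: [[0.992, -0.126, 0.001], [-0.126, -0.992, -0.0], [0.001, 0.0, -1.0]]
force: [-0.8, -0.6, 4.0]
opening: 0.512
grasp_force: 31.5
clock: 7.22
position: [404.6, -0.5, 26.6]
orientation: [[0.992, -0.126, -0.0], [-0.126, -0.992, 0.0], [-0.0, -0.0, -1.0]]
force: [-0.5, -0.3, -0.8]
opening: 0.704
grasp_force: 0.0
clock: 7.98
position: [405.5, -0.7, 199.5]
orientation: [[0.992, -0.126, 0.006], [-0.126, -0.992, -0.002], [0.006, 0.001, -1.0]]
force: [-0.4, -0.3, -0.2]
opening: 0.514
grasp_force: 0.0
(657, ((548.660888671875, -84.95081329345703), (102.3158950805664, 15.686196327209473), 8.325712203979492), np.float64(117.06457485855105))
```

View pics/t2.png

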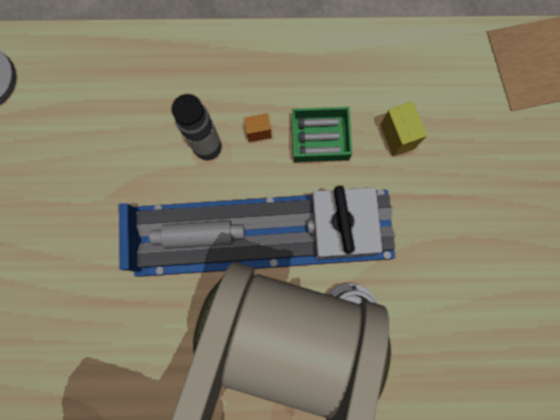

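The cradle is clear now, and the bar is still across at (344,219). The arm hides the placed carton. Next is the knob.

```bash
python3 -m pendant '[[25,11,0,0,0,0],[40,17,0,0,0,0],[40,17,0,0,0,0],[32,14,0,0,0,0],[15,6,0,0,0,0],[0,0,0,0,0,-7.5],[0,0,0,0,0,-8],[0,0,30,0,0,0],[0,0,25,0,0,0],[0,0,0,0,0,0]]'
```

```text
clock: 9.28
position: [545.8, -83.6, 139.2]
orientation: [[0.99, 0.144, -0.006], [0.144, -0.99, 0.002], [-0.005, -0.003, -1.0]]
force: [1.1, -0.6, 0.9]
opening: 0.514
grasp_force: 0.0
```

```bash
python3 -m pendant '[[2.5,1.7,15,0,0,0],[0,0,15,0,0,0],[0,0,10,0,0,0],[0,0,3,0,0,0],[0,0,0,0,0,0],[0,0,0,0,0,0]]'
```

```text
clock: 10.02
position: [550.2, -85.5, 99.1]
orientation: [[0.99, 0.144, 0.001], [0.144, -0.99, -0.0], [0.001, 0.0, -1.0]]
force: [-0.3, -0.4, -0.2]
opening: 0.517
grasp_force: 0.0
```

```bash
python3 -m pendant '[[-1.5,-0.5,3,0,0,0],[0,0,0.5,0,0,0],[0,0,0,0,0,0]]'
python3 -m pendant '[[0,0,0,0,0,0],[0,0,0,0,0,0],[0,0,0,0,0,0],[0,0,0,0,0,0],[0,0,0,0,0,0]]' 5 40
```

```text
clock: 10.4
position: [548.4, -85.2, 95.1]
orientation: [[0.99, 0.144, 0.0], [0.144, -0.99, -0.0], [0.0, 0.0, -1.0]]
force: [0.2, -0.1, -0.2]
opening: 0.515
grasp_force: 0.0
clock: 11.02
position: [548.6, -85.5, 95.6]
orientation: [[0.99, 0.144, 0.001], [0.144, -0.99, -0.001], [0.001, 0.001, -1.0]]
force: [-1.1, -3.3, 6.1]
opening: 0.175
grasp_force: 42.8
```

```bash
python3 -m pendant '[[0,0,0,0,0,-5],[0,0,0,0,0,-8],[0,0,0,0,0,-8],[0,0,0,0,0,-8],[0,0,0,0,0,0]]'
python3 -m pendant '[[0,0,0,0,0,-9],[0,0,0,0,0,-9],[0,0,0,0,0,-9],[0,0,0,0,0,-9],[0,0,0,0,0,-9],[0,0,0,0,0,-7],[0,0,0,0,0,-3],[0,0,0,0,0,0]]'
```

```text
clock: 11.65
position: [548.7, -85.7, 95.5]
orientation: [[0.796, 0.605, 0.001], [0.605, -0.796, -0.001], [-0.0, 0.002, -1.0]]
force: [-0.1, -5.8, 5.1]
opening: 0.179
grasp_force: 42.8
clock: 12.65
position: [549.0, -85.7, 95.4]
orientation: [[-0.037, 0.999, 0.002], [0.999, 0.037, -0.001], [-0.001, 0.002, -1.0]]
force: [0.8, -5.0, 3.5]
opening: 0.179
grasp_force: 42.6
```

```bash
python3 -m pendant '[[4,0,0,0,0,0],[6,0,0,0,0,0],[8,-0.1,0,0,0,0],[10,-0.2,0,0,0,0],[10,-0.2,0,0,0,0],[8,-0.1,0,0,0,0],[4,-0.1,0,0,0,0],[0,0,0,0,0,0]]'
```

```text
clock: 13.65
position: [546.2, -34.9, 95.4]
orientation: [[-0.038, 0.999, 0.001], [0.999, 0.038, 0.0], [0.0, 0.001, -1.0]]
force: [2.8, -0.5, 7.3]
opening: 0.177
grasp_force: 42.9
```

```bash
python3 -m pendant '[[6,-0.1,0,0,0,0],[8,-0.1,0,0,0,0],[8,-0.1,0,0,0,0],[8,-0.1,0,0,0,0],[8,-0.1,0,0,0,0],[8,-0.1,0,0,0,0],[6,-0.1,0,0,0,0],[4,0,0,0,0,0]]'
python3 -m pendant '[[3,0,0,0,0,0],[3,0,0,0,0,0],[3,0,0,0,0,0],[3,0,0,0,0,0]]'
python3 - <<'E'
from h import *
p,d=snap('top','t3')
cv2.imwrite('pics/c3.png',cv2.resize(p[170:290,110:410,::-1],(800,320),interpolation=cv2.INTER_CUBIC))
E
```

```text
clock: 14.65
position: [543.1, 20.0, 95.4]
orientation: [[-0.038, 0.999, 0.001], [0.999, 0.038, -0.002], [-0.002, 0.001, -1.0]]
force: [0.4, -12.8, 4.1]
opening: 0.173
grasp_force: 42.8
clock: 15.15
position: [542.5, 30.8, 95.4]
orientation: [[-0.038, 0.999, 0.0], [0.999, 0.038, -0.003], [-0.003, 0.0, -1.0]]
force: [-1.0, -13.0, 5.1]
opening: 0.175
grasp_force: 43.0
```

View pics/c3.png

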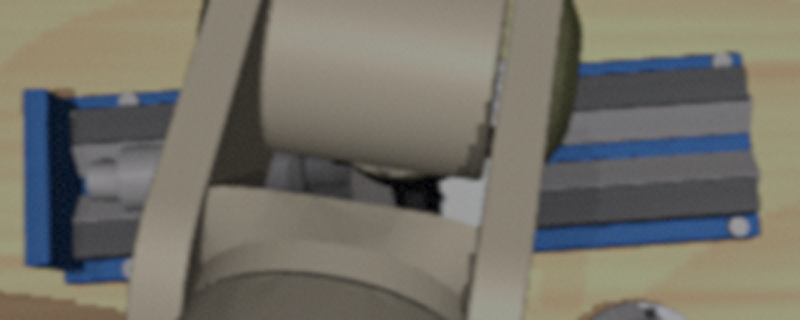

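The stop has followed, and the roller's far journal is at crop (100,178), still about 10 mm short of the plate. I'll close the gap slowly.

```bash
python3 -m pendant '[[2,0,0,0,0,0],[2,0,0,0,0,0],[2,0,0,0,0,0],[2,0,0,0,0,0]]'
python3 -m pendant '[[1,0,0,0,0,0],[1,0,0,0,0,0]]'
python3 -m pendant '[[1,0,0,0,0,0],[1,0,0,0,0,0]]'
```

```text
clock: 15.7
position: [542.0, 38.8, 95.4]
orientation: [[-0.038, 0.999, -0.0], [0.999, 0.038, -0.003], [-0.003, -0.0, -1.0]]
force: [-0.6, -13.8, 6.1]
opening: 0.174
grasp_force: 43.0
clock: 15.95
position: [542.0, 40.8, 95.4]
orientation: [[-0.038, 0.999, -0.0], [0.999, 0.038, -0.003], [-0.003, -0.0, -1.0]]
force: [-1.1, -12.8, 6.8]
opening: 0.179
grasp_force: 43.0
clock: 16.2
position: [541.8, 42.8, 95.4]
orientation: [[-0.038, 0.999, -0.0], [0.999, 0.038, -0.003], [-0.003, -0.0, -1.0]]
force: [-1.4, -13.9, 6.2]
opening: 0.18
grasp_force: 43.1
```

```bash
for i in 1 2 3; do python3 -m pendant '[[0.7,0,0,0,0,0],[0.7,0,0,0,0,0]]' | grep -E 'pos|force:'; done
```

```text
position: [541.8, 44.2, 95.4]
force: [-1.4, -14.1, 6.4]
grasp_force: 43.1
position: [541.8, 44.5, 95.4]
force: [-2.0, -21.6, 5.9]
grasp_force: 43.0
position: [541.8, 44.6, 95.4]
force: [-1.8, -29.4, 6.3]
grasp_force: 43.1
```

Contact: the force jumped at y=44.5. Now I'll tighten.

```bash
python3 -m pendant '[[-0.5,0,0,0,0,4],[0,0,0,0,0,9],[0,0,0,0,0,9],[0,0,0,0,0,9],[0,0,0,0,0,9],[0,0,0,0,0,9],[0,0,0,0,0,9],[0,0,0,0,0,9]]'
python3 -m pendant '[[0,0,0,0,0,8],[0,0,0,0,0,7],[0,0,0,0,0,4],[0,0,0,0,0,2],[0,0,0,0,0,0],[0,0,0,0,0,0]]'
python3 -c "
from h import *
print(bot.get_state()['torque'])"
```

```text
clock: 17.95
position: [541.4, 44.8, 95.5]
orientation: [[0.907, 0.421, -0.001], [0.421, -0.907, -0.006], [-0.004, 0.005, -1.0]]
force: [-4.3, -22.4, 8.5]
opening: 0.183
grasp_force: 43.5
clock: 18.7
position: [541.4, 45.0, 95.5]
orientation: [[0.997, 0.073, -0.001], [0.073, -0.997, -0.006], [-0.002, 0.006, -1.0]]
force: [-4.8, -22.3, 9.4]
opening: 0.174
grasp_force: 43.3
[-3.26354352  0.62181065  0.09120857]
```

```bash
python3 -m pendant '[[0,0,0,0,0,2],[0,0,0,0,0,1],[0,0,0,0,0,0]]'
python3 -c "
from h import *
print(bot.get_state()['torque'])"
python3 -m pendant '[[0,0,0,0,0,2],[0,0,0,0,0,0]]'
python3 -c "
from h import *
print(bot.get_state()['torque'])"
```

```text
clock: 19.08
position: [541.5, 45.0, 95.5]
orientation: [[1.0, 0.022, -0.001], [0.022, -1.0, -0.006], [-0.001, 0.006, -1.0]]
force: [-3.8, -21.5, 8.1]
opening: 0.179
grasp_force: 50.8
[-3.35378961  0.54955366  0.94652861]
clock: 19.32
position: [541.5, 45.0, 95.6]
orientation: [[1.0, -0.011, -0.001], [-0.011, -1.0, -0.007], [-0.001, 0.007, -1.0]]
force: [-3.7, -22.1, 8.6]
opening: 0.18
grasp_force: 66.2
[-3.31455173  0.54741137  1.76792357]
```

The torque rose to 1.8 N m, so the knob is at its stop. I'll ease, release and lift away, then look.

```bash
python3 -m pendant '[[0,0,0,0,0,-2.5],[0,0,0,0,0,0]]'
python3 -m pendant '[[0,0,0,0,0,0],[0,0,0,0,0,0],[0,0,0,0,0,0],[0,0,0,0,0,0]]' 44
python3 -m pendant '[[0,0,-15,0,0,0],[0,0,-30,0,0,0],[0,0,-40,0,0,0],[0,0,-40,0,0,0],[0,40,0,0,0,0],[0,60,0,0,0,0],[0,60,0,0,0,0],[0,60,0,0,0,0],[0,60,0,0,0,0],[0,50,0,0,0,0]]'
python3 -m pendant '[[-30,30,0,0,0,0],[-30,20,0,0,0,0],[0,0,0,0,0,0],[0,0,0,0,0,0]]'
python3 - <<'E'
from h import *
p,d=snap('top','t4'); P=cloud('top','t4'); snap('scene','s4')
for n,a in dict(carton=(240,330,270,345,75),small=(205,250,290,340,50),bar=(210,360,180,262,118),stop=(210,360,180,262,83),plate=(110,145,195,280,90)).items():
  try: print(n,rect(P,*a))
  except Exception as e: print(n,e)
E
```

```text
clock: 19.58
position: [541.5, 45.0, 95.5]
orientation: [[1.0, 0.031, -0.001], [0.031, -0.999, -0.006], [-0.001, 0.006, -1.0]]
force: [-3.5, -23.2, 7.6]
opening: 0.183
grasp_force: 47.5
clock: 20.08
position: [541.5, 48.7, 94.9]
orientation: [[1.0, 0.031, -0.001], [0.031, -1.0, 0.0], [-0.001, -0.0, -1.0]]
force: [0.4, 0.4, 0.7]
opening: 0.515
grasp_force: 0.0
clock: 21.32
position: [551.6, -283.6, 221.3]
orientation: [[1.0, 0.03, 0.001], [0.03, -1.0, -0.001], [0.001, 0.001, -1.0]]
force: [0.8, 1.1, 0.4]
opening: 0.522
grasp_force: 0.0
clock: 21.82
position: [493.9, -332.9, 220.9]
orientation: [[1.0, 0.031, 0.001], [0.031, -1.0, -0.0], [0.001, 0.0, -1.0]]
force: [-0.8, 0.5, -0.9]
opening: 0.516
grasp_force: 0.0
carton (1200, ((404.6769714355469, -0.17952728271484375), (43.955345153808594, 64.39051818847656), 82.62145233154297), np.float64(73.65765555920433))
small (432, ((398.7409973144531, 98.21161651611328), (32.04011535644531, 47.18421936035156), 38.26607131958008), np.float64(52.874550543656824))
bar (657, ((541.1525268554688, 44.87761688232422), (101.62059783935547, 15.59119701385498), 3.143317937850952), np.float64(117.00303316567727))
stop (3266, ((542.0840454101562, 37.11376953125), (104.3182601928711, 99.97748565673828), 3.236903667449951), np.float64(83.5677997465778))
plate (649, ((529.685791015625, 253.80270385742188), (103.39395904541016, 15.376416206359863), 3.1486096382141113), np.float64(88.50044568638407))
```

View pics/t4.png

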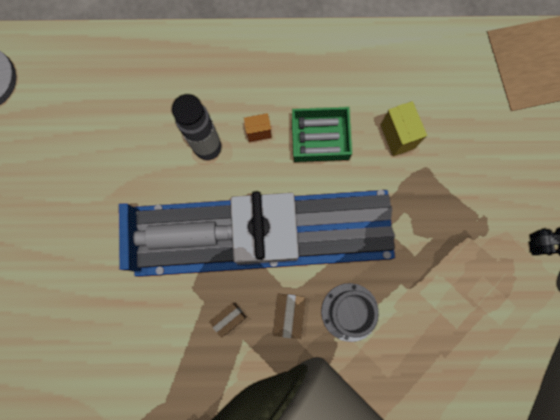

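View pics/s4.png

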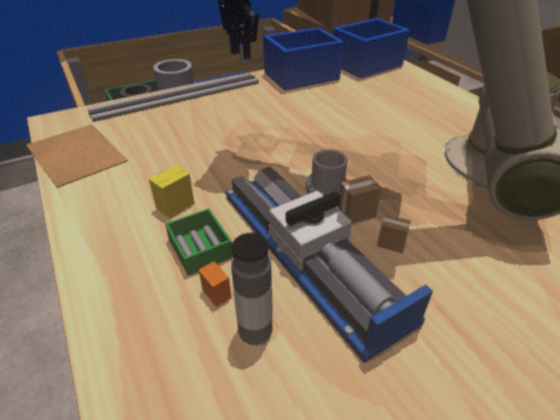

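The roller sits between the nose, at (227,233), and the plate, at (135,237). The bar is square across at (258,225), the carton stands upright at (290,315), and the bystanders are unmoved.

```bash
python3 -c "
from bench import bot
print(bot.job_done())"
```

```text
the job is handed in; nothing more can be done
None
```

The job is handed in: the roller is snug between the stop's nose and the end plate, the knob is fully tight, the carton stands upright on the bench and the other parts were left where they stood (clock about 22 s of 72 s).

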